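Roll the jar crate into its station bay

TASK

One of the two grey crates on the roller table carries the jar, the other a small brass weight. Push the crate with the jar along its roller lane, without lifting it, all the way into the bay at the left end until it gently meets the end stop (never ram it), then draw back clear of it. Keep the jar upright inside and leave the other crate where it is.

Things in the scene. Friction and masses are not known exactly. Their poses are not given: they have to be found in the camera images.
- roller_table: Fixed aluminium roller table, 170 mm wide (x) by 380 long (y). Origin under its centre, at bench height; y runs along the lanes to the bays (to the robot's left), x across, away from the robot. Two lanes centred at x = -41.5 and +41.5 mm, each 76 mm wide between rails 47 mm high. Free rollers, tops 35 mm above the bench; drag about 1 N, a crate let go at 0.1 m/s stops within 5 mm. The y = -190 mm end is open.
- end_stop (a point): Middle of the face of the dark end stop across both lanes, at roller-top height: y = 185 mm in the table's frame. The stop is 65 mm high above the bench. The last 95 mm of each lane before it is that lane's bay, between dark cheeks 63 mm high above the bench.
- jar_crate: Open grey plastic crate, 70 mm (x) by 90 (y) by 45 high, walls and floor 3 mm, about 0.25 kg, standing on the rollers of either lane in the right half, aligned with the lane (3 mm play each side). It carries the jar. Origin at the centre of its underside, axes as the table's. Against the end stop its origin is 45 mm before the stop's face (table y = 140 mm).
- weight_crate: Identical crate in the other lane, carrying a knobbed brass weight, 25 mm diameter, 30 mm high. Origin at the centre of its underside. To be left alone.
- jar: Wide-neck white plastic sample jar with screw lid, 52 mm diameter, 67 mm high, about 0.12 kg, standing loose inside jar_crate, its top 25 mm above the crate's rim. Origin at the centre of its underside, z up.
Mind the look-alikes: they are no part of the job. There is more than one size of the jar; the job needs the middle-sized.

How it is judged:
By the outcome, as a careful person would: the job done as asked, in the order asked, and still so for the second after the job is handed in, with the robot touching nothing.
It also fails if it takes over 40 s, if anything falls off the work surface, if the arm or the gripper's body presses on something with over 40 N, if the wrist force passes 120 N, or if a joint passes its speed limit or range.

ROBOT

A 6-joint arm with a two-finger parallel gripper is mounted at the origin on a cart in front of the work surface, level with it; the furniture and walls round the work are solid. World frame = base frame: x ahead of the robot, y to its left, z up, the work surface at z = 0. Lengths are in m, angles in rad, forces in N, time in s.
With the tool pointing down it reaches from about 0.375 to 0.975 m from the base axis. Payload 3.8 kg.
Tool frame: the origin (TCP) lies between the finger pads; the fingertips stand 17 mm ahead of it and the grasp point (between the pads) lies 2 mm behind it; z points along the fingers, y is the line along which they close (so a half turn about z gives the same grasp; the last joint's range is limited). The gripper opens to 85 mm and grips with 20 to 120 N. Pads are 22 mm wide; open, the fingers measure 114 mm over their backs; the gripper's body (76 mm by 85 mm) begins 54 mm behind the grasp point. The pads swing forward as they close: fully open they stand 13 mm farther back than shut.
Start: joints at [-1.347, 0.264, 1.604, -0, 1.274, -0.037], TCP at [0.174, -0.652, 0.248] pointing down, gripper open.
Joint ranges: [-2.63, 2.63], [-0.94, 2.18], [0.31, 2.57], [-1.31, 4.45], [0, 2.66], [-2.55, 2.55]. Speed limits (rad/s): [2.57, 2.57, 3.14, 3.14, 3.14, 3.14].

INTERFACE

Orientations are given as a rotation vector (axis times angle).
In Python, from workcell import bot gives the robot as it stands.
- The arm moves only by the tool play_rows, never from a script. Its argument "steps" is one flat list of numbers, 4 for each row, row after row: the shift along the tool's x, y, z in m, then the turn about the tool's z in rad. A call has 1 to 10 rows; each row is the pose to reach, as a shift and turn from the pose commanded when the call began, along the tool's axes at that moment; what a row does not reach only later rows make up. A row lasts 1/8 s, in which the tool goes at most 62.5 mm and 10.7 degrees, less where a joint would pass 70% of its speed; a pose out of reach is approached as far as the arm can. A call with a gripper value outside its range is refused whole. "jaw" is the closure in counts, from 0 (fully open) to 255 (shut), set as the call begins (left out, the last holds). The fingers move at their own pace and stop on an object; "grip_force" is the grip in N (left out, the last holds). Time passes only in rows, so rows that repeat a pose let the fingers close. It gives the time, the measured TCP pose, the force, the opening and the grip force at its end, in the units of the state.
- bot.read_state(): the state, without advancing time (a new reading comes with each control period).
- bot.read_camera(name): name is "side" or "top" or "wrist"; returns a dict with "pixels" (420x560x3 uint8, blue, green, red), "mtx" (3x3 intrinsics, pixels), "R" (3x3) and "t" (3): a world point X has camera coordinates R X + t. Camera axes: x right, y down, z forward; pixel columns grow to the right and rows downward; lengths in m; the calibration is good to about 2 mm. A picture is of the moment at which its call begins. There is no depth.
- bot.finish_job(): hands the job in; it is judged then, once.
The state is a dict: "time": time; "q": joint angles; "joint_vel": joint speeds; "joint_torque": joint torques, N m; "tool_pos": TCP position; "tcp_rot": TCP orientation; "wrist_force": force on the tool from outside, world axes, zero at the start; "torque": the same for the moment, N m; "width": opening from 0.0 (shut) to 1.0 (fully open); "grip_force": force on a finger pad.
Only numpy, scipy, OpenCV 4.12 (cv2) and the standard library are available. Lean on these libraries where they do the work, as an engineer would, in place of code of your own. Each camera call takes 0.05 s, during which the arm holds its last target. There are 200 camera calls.

## Working session

There is one attempt and no reset: what is moved stays moved. The work goes in short steps, Python scripts to look and compute and a tool call to move; the robot and the scene stay as the last step left them, time stands still between calls to the robot, and variables do not carry over. Pictures are saved under pics/ and viewed, at most 10 in all, crops included, and the job is handed in when it is done.

Besides the shell and the picture viewer there is one more tool, called after "Emit:" as a command line: name --argument value ..., lists and objects as JSON in quotes. play_rows: Moves the arm, as the interface text tells. Its arguments: {"type":"object","properties":{"steps":{"type":"array"},"jaw":{"type":"number"},"grip_force":{"type":"number"}},"required":["steps"]}

```bash
mkdir -p pics; ls; cat > h.py <<'E'
import numpy as np,cv2
from workcell import bot
def ray(c,u,v,z):
    d=c["R"].T@np.linalg.inv(c["mtx"])@np.array([u,v,1.]);o=-c["R"].T@c["t"]
    return o+d*(z-o[2])/d[2]
def proj(c,X):
    p=c["mtx"]@(c["R"]@np.array(X)+c["t"]);return p[:2]/p[2]
E
python3 - <<'E'
from h import *
for n in("top","side"):
    c=bot.read_camera(n);cv2.imwrite(f"pics/{n}0.png",c["pixels"]);print(n,-c["R"].T@c["t"],c["R"])
    np.savez(f"{n}0.npz",**c)
print(bot.read_state())
E
```

```text
pics
top [ 0.54492196 -0.02781957  0.91280614] [[ 0.02246908 -0.99926809  0.03095846]
 [-0.99658386 -0.0248488  -0.07876005]
 [ 0.07947169 -0.02908303 -0.99641278]]
side [0.31122901 0.61082315 0.6802025 ] [[-0.90852626 -0.41729532  0.0210868 ]
 [-0.29384545  0.60224578 -0.74226334]
 [ 0.29704358 -0.680562   -0.66977644]]
{'time': 0.1, 'q': array([-1.34688036e+00,  2.64705422e-01,  1.60525979e+00, -8.82760980e-06,
        1.27372038e+00, -3.68955033e-02]), 'joint_vel': array([ 0.00153095, -0.00033603, -0.00236355, -0.00017929,  0.00081305,
        0.00105199]), 'joint_torque': array([-8.47191245e-05, -5.16707718e+01, -3.68589950e+01, -4.58781813e-06,
        6.28659895e-03, -9.02941593e-06]), 'tool_pos': array([ 0.17391431, -0.65154562,  0.24705583]), 'tcp_rot': array([-3.11285220e+00, -4.08254708e-01,  3.19959356e-04]), 'wrist_force': array([ 0.011839  ,  0.29608207, -0.27298661]), 'torque': array([ 0.04269356, -0.00661374, -0.03361242]), 'grip_force': 0.0, 'width': 0.9976399433235756}
```

View pics/top0.png

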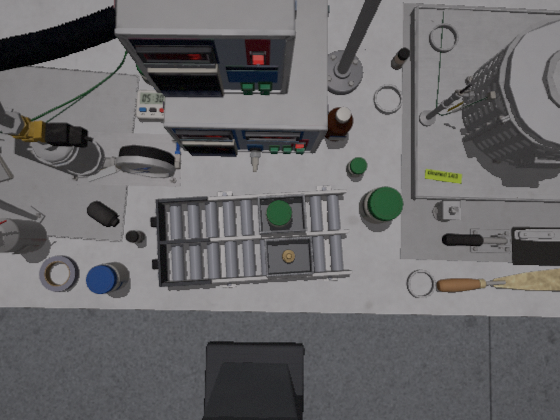

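View pics/side0.png

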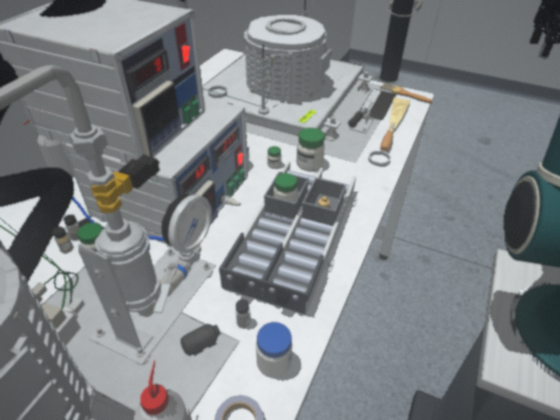

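Top view: the jar crate is in the far lane (jar lid at ~(278,213)). The brass-weight crate is in the near lane (288,257), the bays are at the left (dark, cols 157-170), and the big and small look-alike jars are at (383,205) and (358,166). The side view confirms this.

```bash
python3 - <<'E'
from h import *
c=np.load("top0.npz");p=c["pixels"][180:295,150:355]
cv2.imwrite("pics/crop.png",cv2.convertScaleAbs(cv2.resize(p,None,fx=3.9,fy=3.9,interpolation=cv2.INTER_CUBIC),alpha=1.5))
E
```

```text
(no output)
```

View pics/crop.png

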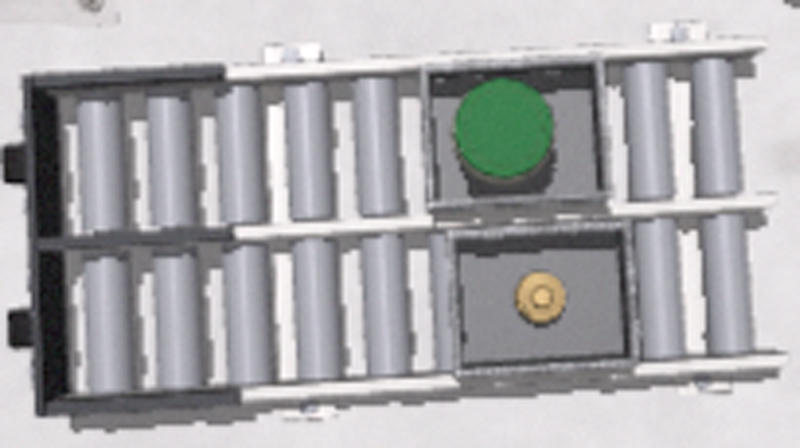

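The crop shows the jar crate rim at crop corners (420,64), (603,54), (608,200), (430,208). The stop's outer edge runs from (25,75) to (38,413).

```bash
python3 - <<'E'
from h import *
c=np.load("top0.npz")
def P(n,u,v,z):print(n,ray(c,150+u/3.9,180+v/3.9,z).round(4))
for a in[(420,64),(603,54),(608,200),(430,208)]:P("crate",*a,.08)
P("stop",25,75,.065);P("stop",38,413,.065)
P("cheekend",224,67,.063);P("cheekend near",241,392,.063)
P("railend far",765,45,.047);P("railend near",785,365,.047);P("mid rail",775,203,.047)
P("lid",504,129,.105)
d=np.load("side0.npz");print("bigjar top-cam lid z.1",ray(c,383,205,.1))
w=bot.read_camera("wrist");cv2.imwrite("pics/w0.png",w["pixels"])
E
```

```text
crate [ 0.6323 -0.0119  0.08  ]
crate [ 0.6396 -0.1027  0.08  ]
crate [ 0.5671 -0.1065  0.08  ]
crate [ 0.5612 -0.0187  0.08  ]
stop [0.6232 0.1858 0.065 ]
stop [0.4561 0.172  0.065 ]
cheekend [0.63  0.087 0.063]
cheekend near [0.4681 0.0729 0.063 ]
railend far [ 0.6503 -0.1898  0.047 ]
railend near [ 0.4858 -0.2018  0.047 ]
mid rail [ 0.5685 -0.1958  0.047 ]
lid [ 0.5993 -0.0535  0.105 ]
bigjar top-cam lid z.1 [ 0.6199036 -0.250572   0.1      ]
```

```bash
python3 - <<'E'
from h import *
c=np.load("top0.npz");d=np.load("side0.npz")
for u,v in[(185,158),(325,153)]:print(ray(c,u,v,0))
def tri(a,b):
    A=[];
    Ps=[k["mtx"]@np.c_[k["R"],k["t"]] for k in(c,d)]
    X=cv2.triangulatePoints(Ps[0],Ps[1],np.float64(a).reshape(2,1),np.float64(b).reshape(2,1));return (X[:3]/X[3]).ravel().round(3)
print("spout",tri((255,170),(238,203)),"topcorner",tri((328,126),(245,110)),"bigjar",tri((384,204),(311,137)),"lid",tri((278.5,213),(286,182)))
E
```

```text
[0.71863008 0.14587496 0.        ]
[ 0.73800636 -0.15217056  0.        ]
spout [ 0.69  -0.004  0.036] topcorner [ 0.74  -0.133  0.189] bigjar [ 0.623 -0.259  0.078] lid [ 0.599 -0.053  0.093]
```

Emit:
play_rows --steps '[0.05, -0.035, 0, -0.14, 0.1, -0.07, 0, -0.28, 0.15, -0.105, 0, -0.42, 0.2, -0.14, 0, -0.56, 0.25, -0.175, 0, -0.7, 0.3, -0.21, 0, -0.84, 0.35, -0.245, 0, -0.98, 0.4, -0.28, 0, -1.12, 0.45, -0.315, 0, -1.26, 0.5, -0.352, 0, -1.387]' --jaw 255 --grip_force 20

```text
time: 1.4
tool_pos: [0.5673, -0.1815, 0.2481]
tcp_rot: [2.129, 2.31, -0.0]
wrist_force: [0.3, -0.1, 0.2]
width: 0.001
grip_force: 0.0
```

Emit:
play_rows --steps '[0.02, 0.021, 0.03, 0, 0.04, 0.042, 0.06, 0, 0.04, 0.042, 0.09, 0, 0.04, 0.042, 0.09, 0]'

```text
time: 1.9
tool_pos: [0.6027, -0.1389, 0.1546]
tcp_rot: [-2.129, -2.301, 0.006]
wrist_force: [-0.4, 0.0, -1.2]
width: -0.001
grip_force: 0.0
```

```bash
python3 - <<'E'
from h import *
s=bot.read_state();print(s["tool_pos"],s["wrist_force"])
a=bot.read_camera("top");b=bot.read_camera("wrist")
t=a["pixels"][170:295,150:355];t=cv2.resize(t,(390,238))
im=np.zeros((420,790,3),np.uint8);im[:238,:390]=t;im[:300,390:]=cv2.resize(b["pixels"],(400,300));cv2.imwrite("pics/c1.png",im)
E
```

```text
[ 0.60265215 -0.13885564  0.15461519] [-0.43603283  0.0070407  -1.21562066]
```

View pics/c1.png

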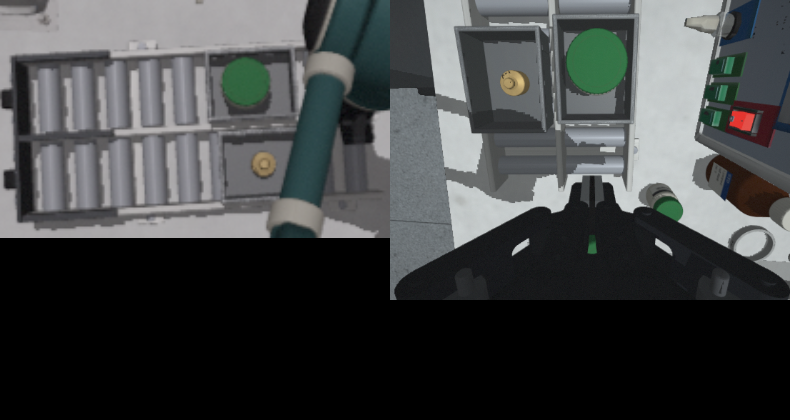

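The wrist view shows the closed fingers (596,180) centred on the jar lane, with the crate's rear rim ahead at row ~124.

Emit:
play_rows --steps '[0, 0, 0.03, 0, 0, 0, 0.055, 0, 0, 0, 0.075, 0, 0, 0, 0.084, 0, 0, 0, 0.084, 0, 0, 0, 0.084, 0]'

```text
time: 2.75
tool_pos: [0.6061, -0.1403, 0.0755]
tcp_rot: [2.133, 2.304, 0.001]
wrist_force: [-0.7, -0.1, 0.3]
width: -0.001
grip_force: 0.0
```

```bash
python3 - <<'E'
from h import *
s=bot.read_state();print(s["tool_pos"],s["wrist_force"])
b=bot.read_camera("wrist");cv2.imwrite("pics/c2.png",b["pixels"]);np.savez("w2.npz",**b)
E
```

```text
[ 0.60608608 -0.14032165  0.07547141] [-0.68348737 -0.1440479   0.27779724]
```

View pics/c2.png

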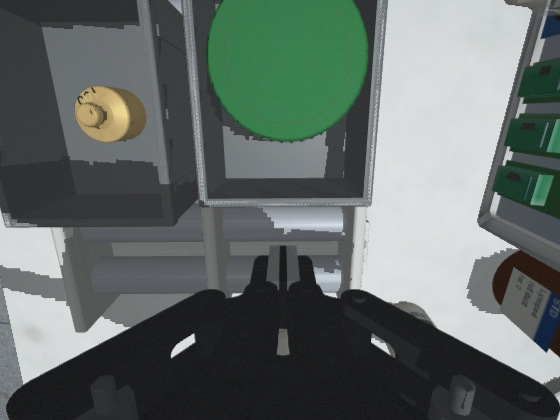

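The rear rim sits at row 205, centred on col 285, and the fingers at col 283 are about 24 mm short of it. I'll approach slowly.

Emit:
play_rows --steps '[0.003, 0, 0.003, 0, 0.007, 0, 0.006, 0, 0.011, 0, 0.006, 0, 0.014, 0, 0.006, 0, 0.017, 0, 0.006, 0, 0.02, 0, 0.006, 0, 0.023, 0, 0.006, 0, 0.026, 0, 0.006, 0, 0.029, 0, 0.006, 0, 0.032, 0, 0.006, 0]'

```text
time: 4.05
tool_pos: [0.6027, -0.1081, 0.0683]
tcp_rot: [2.134, 2.305, -0.0]
wrist_force: [1.2, -1.4, -0.1]
width: -0.003
grip_force: 0.5
```

```bash
cat > m.py <<'E'
from h import *
s=bot.read_state();print(s["time"],s["tool_pos"].round(4),s["wrist_force"].round(2))
a=bot.read_camera("top");p=a["pixels"].astype(int);m=((p[...,1]>p[...,2]*1.5)&(p[...,1]>p[...,0]*1.3)&(p[...,1]>60)).astype(np.uint8)
n,l,st,ce=cv2.connectedComponentsWithStats(m)
for i in range(1,n):
    if st[i,4]>150 and 190<ce[i][1]<245: print("lid",st[i,4],ray(a,*ce[i],.105).round(4))
E
python3 m.py; python3 - <<'E'
from h import *
b=bot.read_camera("wrist");cv2.imwrite("pics/c3.png",b["pixels"])
E
```

```text
4.05 [ 0.6027 -0.1081  0.0683] [ 1.2  -1.41 -0.07]
lid 239 [ 0.6202 -0.2736  0.105 ]
lid 272 [ 0.6    -0.0376  0.105 ]
```

View pics/c3.png

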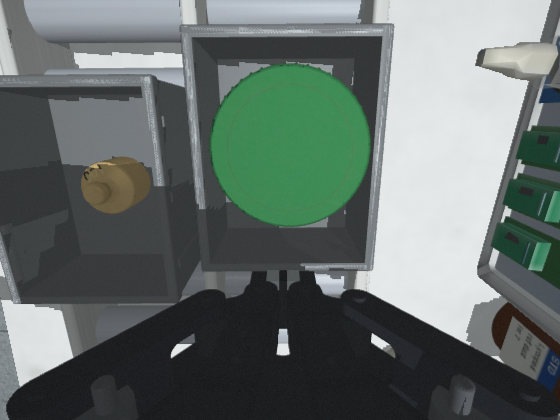

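Contact is made: the fingers touch the rear wall at row ~268, the wrist force is about 1.4 N, and the jar is upright. I'll keep pushing.

Emit:
play_rows --steps '[0.004, 0, 0, 0, 0.009, 0, 0, 0, 0.015, 0, 0, 0, 0.021, 0, 0, 0, 0.027, 0, 0, 0, 0.033, 0, 0, 0, 0.039, 0, 0, 0, 0.045, 0, 0, 0, 0.05, 0, 0, 0, 0.055, 0, 0, 0]'

```text
time: 5.4
tool_pos: [0.5984, -0.0529, 0.0682]
tcp_rot: [-2.134, -2.305, 0.0]
wrist_force: [-0.4, -0.6, 0.5]
width: 0.002
grip_force: 0.5
```

Emit:
play_rows --steps '[0.005, 0, 0, 0, 0.01, 0, 0, 0, 0.016, 0, 0, 0, 0.022, 0, 0, 0, 0.028, 0, 0, 0, 0.034, 0, 0, 0, 0.04, 0, 0, 0, 0.046, 0, 0, 0, 0.051, 0, 0, 0, 0.055, 0, 0, 0]'

```text
time: 6.65
tool_pos: [0.5942, 0.0019, 0.0683]
tcp_rot: [-2.134, -2.305, 0.0]
wrist_force: [-0.5, 0.2, 0.2]
width: 0.003
grip_force: 0.4
```

```bash
python3 m.py; python3 - <<'E'
from h import *
a=bot.read_camera("top");b=bot.read_camera("wrist")
im=np.zeros((420,800,3),np.uint8);im[:238,:390]=cv2.resize(a["pixels"][170:295,150:355],(390,238));im[:300,400:]=cv2.resize(b["pixels"],(400,300));cv2.imwrite("pics/c4.png",im[:300])
E
```

```text
6.65 [0.5942 0.0019 0.0683] [-0.54  0.24  0.15]
lid 842 [ 0.6232 -0.2546  0.105 ]
```

View pics/c4.png

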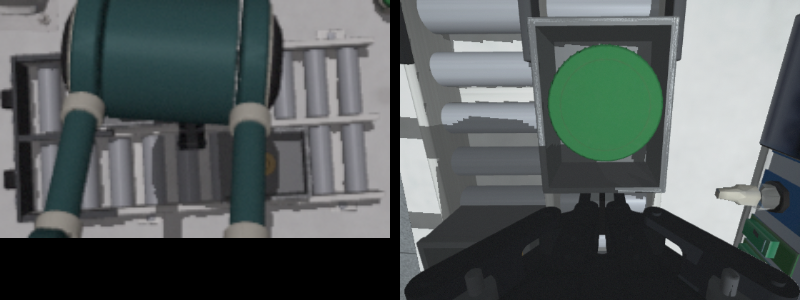

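The wrist view shows the crate entering the bay with the jar upright. The spout and instrument are clear on the right, and the other crate hasn't moved.

Emit:
play_rows --steps '[0.004, 0, 0, 0, 0.009, 0, 0, 0, 0.015, 0, 0, 0, 0.021, 0, 0, 0, 0.027, 0, 0, 0, 0.033, 0, 0, 0, 0.039, 0, 0, 0, 0.044, 0, 0, 0, 0.048, 0, 0, 0, 0.05, 0, 0, 0]'

```text
time: 8.05
tool_pos: [0.5903, 0.0517, 0.0682]
tcp_rot: [-2.134, -2.305, 0.0]
wrist_force: [-0.6, -0.6, 0.1]
width: -0.001
grip_force: 0.4
```

```bash
python3 - <<'E'
from h import *
s=bot.read_state();print(s["tool_pos"].round(4),s["wrist_force"].round(2))
b=bot.read_camera("wrist");a=bot.read_camera("side")
im=np.zeros((420,800,3),np.uint8);im[:300,400:]=cv2.resize(b["pixels"],(400,300));im[:300,:400]=cv2.resize(a["pixels"][160:310,200:400],(400,300));cv2.imwrite("pics/c5.png",im[:300])
E
```

```text
[0.5903 0.0517 0.0682] [-0.59 -0.64  0.11]
```

View pics/c5.png

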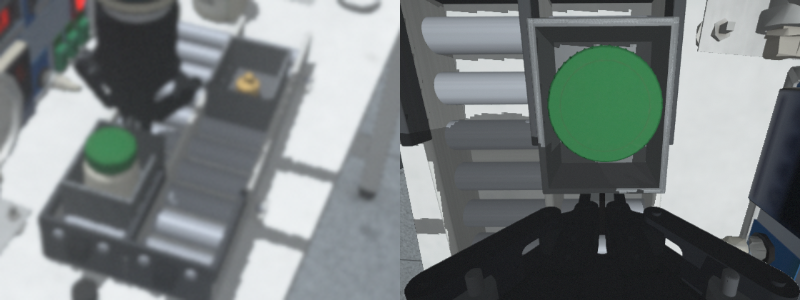

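The crate is in the bay with about 20 mm to go and the jar upright. From here I creep and watch the force.

Emit:
play_rows --steps '[0.002, 0, 0, 0, 0.004, 0, 0, 0, 0.006, 0, 0, 0, 0.008, 0, 0, 0, 0.0095, 0, 0, 0, 0.011, 0, 0, 0, 0.012, 0, 0, 0, 0.013, 0, 0, 0]'

```text
time: 9.15
tool_pos: [0.5893, 0.0644, 0.0682]
tcp_rot: [-2.134, -2.305, 0.0]
wrist_force: [-0.2, -1.4, -0.6]
width: -0.001
grip_force: 0.4
```

Emit:
play_rows --steps '[0.001, 0, 0, 0, 0.002, 0, 0, 0, 0.003, 0, 0, 0, 0.004, 0, 0, 0]'

```text
time: 9.65
tool_pos: [0.5891, 0.0684, 0.0683]
tcp_rot: [-2.134, -2.305, -0.0]
wrist_force: [-0.3, -1.0, -1.0]
width: 0.001
grip_force: 0.4
```

Emit:
play_rows --steps '[0.001, 0, 0, 0, 0.002, 0, 0, 0, 0.003, 0, 0, 0]'

```text
time: 10.02
tool_pos: [0.5888, 0.0714, 0.0683]
tcp_rot: [-2.134, -2.305, 0.0]
wrist_force: [-0.7, -0.6, -1.0]
width: -0.0
grip_force: 0.4
```

Emit:
play_rows --steps '[0.001, 0, 0, 0, 0.002, 0, 0, 0]'

```text
time: 10.28
tool_pos: [0.5887, 0.0734, 0.0683]
tcp_rot: [-2.134, -2.305, -0.0]
wrist_force: [0.1, -0.4, -0.3]
width: 0.001
grip_force: 0.4
```

Emit:
play_rows --steps '[0.001, 0, 0, 0, 0.0015, 0, 0, 0]'

```text
time: 10.52
tool_pos: [0.5886, 0.0749, 0.0683]
tcp_rot: [2.134, 2.305, 0.0]
wrist_force: [-0.8, -0.1, 0.3]
width: -0.004
grip_force: 0.4
```

Emit:
play_rows --steps '[0.001, 0, 0, 0, 0.0015, 0, 0, 0]'

```text
time: 10.78
tool_pos: [0.5885, 0.0764, 0.0683]
tcp_rot: [2.134, 2.305, 0.0]
wrist_force: [-0.1, -0.7, 0.0]
width: -0.001
grip_force: 0.4
```

Emit:
play_rows --steps '[0.0008, 0, 0, 0, 0.0015, 0, 0, 0]'

```text
time: 11.02
tool_pos: [0.5884, 0.0779, 0.0683]
tcp_rot: [2.134, 2.305, 0.0]
wrist_force: [-0.2, -0.2, -0.5]
width: 0.003
grip_force: 0.4
```

```bash
python3 - <<'E'
from h import *
s=bot.read_state();print(s["tool_pos"].round(4),s["wrist_force"].round(2))
a=bot.read_camera("side");b=bot.read_camera("wrist")
im=np.zeros((450,800,3),np.uint8);im[:,:500]=cv2.resize(a["pixels"][210:300,215:315],(500,450),interpolation=cv2.INTER_CUBIC)
im[:300,500:]=cv2.resize(b["pixels"][:210,150:360],(300,300));cv2.imwrite("pics/c6.png",im)
# expected stop face at jar lane & crate front from pad contact
E
```

```text
[0.5884 0.0779 0.0683] [-0.19 -0.15 -0.49]
```

View pics/c6.png

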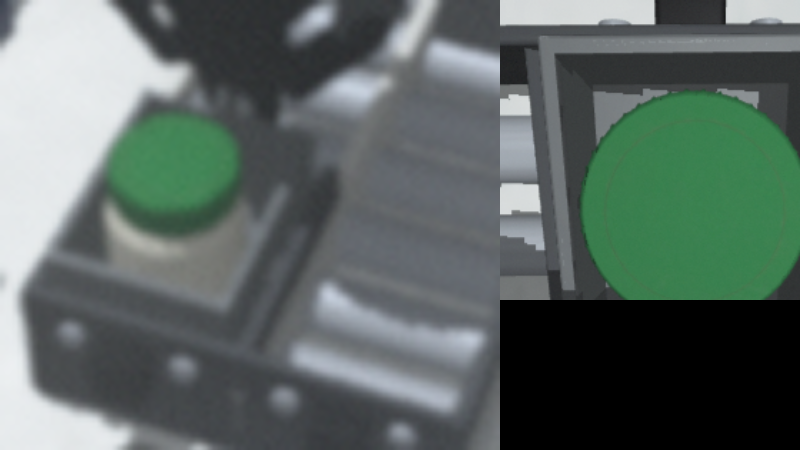

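The crate's front rim is almost at the stop: in the wrist crop the rim is at row ~37 and the dark stop is directly beyond it. I'll creep in 1 mm steps.

Emit:
play_rows --steps '[0.0005, 0, 0, 0, 0.001, 0, 0, 0]'

```text
time: 11.38
tool_pos: [0.5884, 0.0788, 0.0683]
tcp_rot: [2.134, 2.305, 0.0]
wrist_force: [0.2, -0.5, 0.0]
width: 0.002
grip_force: 0.4
```

Emit:
play_rows --steps '[0.0005, 0, 0, 0, 0.001, 0, 0, 0]'

```text
time: 11.62
tool_pos: [0.5882, 0.0798, 0.0683]
tcp_rot: [2.134, 2.305, 0.0]
wrist_force: [0.1, -0.5, 0.3]
width: -0.003
grip_force: 0.4
```

Emit:
play_rows --steps '[0.0005, 0, 0, 0, 0.001, 0, 0, 0]'

```text
time: 11.88
tool_pos: [0.5881, 0.0803, 0.0683]
tcp_rot: [2.133, 2.305, -0.001]
wrist_force: [-1.3, -4.1, 0.7]
width: -0.0
grip_force: 2.2
```

Emit:
play_rows --steps '[0.0005, 0, 0, 0, 0.001, 0, 0, 0]'

```text
time: 12.12
tool_pos: [0.588, 0.0804, 0.0683]
tcp_rot: [2.132, 2.305, -0.003]
wrist_force: [0.1, -8.4, 1.2]
width: -0.001
grip_force: 4.2
```

The force rose to 8 N and the motion stopped, so the crate has met the stop. I'll back off slowly, then raise the tool clear.

Emit:
play_rows --steps '[-0.001, 0, 0, 0, -0.002, 0, 0, 0, -0.004, 0, 0, 0, -0.01, 0, 0, 0, -0.02, 0, 0, 0, -0.035, 0, 0, 0, -0.05, 0, 0, 0, -0.065, 0, 0, 0, -0.07, 0, 0, 0, -0.07, 0, 0, 0]'

```text
time: 13.38
tool_pos: [0.5935, 0.0115, 0.0683]
tcp_rot: [-2.135, -2.304, -0.0]
wrist_force: [-0.5, 0.3, 0.5]
width: 0.002
grip_force: 0.0
```

Emit:
play_rows --steps '[0, 0, -0.02, 0, 0, 0, -0.05, 0, 0, 0, -0.08, 0, 0, 0, -0.12, 0, -0.03, 0, -0.15, 0, -0.08, 0, -0.16, 0, -0.13, 0, -0.16, 0, -0.18, 0, -0.16, 0, -0.22, 0, -0.16, 0, -0.22, 0, -0.16, 0]'

```text
time: 14.62
tool_pos: [0.6107, -0.2097, 0.2299]
tcp_rot: [2.136, 2.301, 0.0]
wrist_force: [0.5, 0.6, 0.0]
width: 0.003
grip_force: 0.0
```

```bash
python3 m.py; python3 - <<'E'
from h import *
a=bot.read_camera("top")
cv2.imwrite("pics/c7.png",cv2.convertScaleAbs(cv2.resize(a["pixels"][180:295,150:355],None,fx=3.9,fy=3.9,interpolation=cv2.INTER_CUBIC),alpha=1.5))
E
```

```text
14.625 [ 0.6107 -0.2097  0.2299] [0.54 0.59 0.03]
lid 508 [0.5849 0.1418 0.105 ]
```

View pics/c7.png

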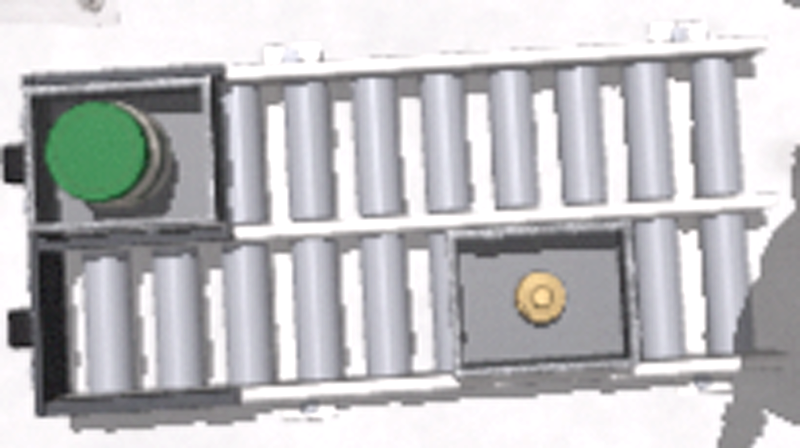

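The jar crate is against the stop with the jar upright (lid at crop (97,150)). The weight crate is unmoved and the arm is clear.

```bash
python3 -c "
from workcell import bot
print(bot.finish_job())"
```

```text
the job is handed in; nothing more can be done
None
```

The jar crate is in its bay against the end stop (last push about 8 N), the jar is upright, the weight crate is unmoved, the arm is drawn clear, and I handed the job in at about 15 s.

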